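# Balance a blue filter on the microscope's domed lamp lens

### The job

Take the blue filter from its rest on the rack and balance it, centred and level, on the domed lamp lens of the microscope, beneath the condenser. The lens is delicate: lower the filter until you feel it rest on the lens before letting go, never drop it, and never load the microscope with more than 12 N. Leave the amber filter, the oil bottle and the slide box where they are.

Things in the scene. Friction and masses are not known exactly. Their poses are not given: they have to be found in the camera images.
- blue_filter: the filter to be placed: blue square glass in an aluminium frame, a flat plate 60 x 60 x 12 mm of about 80 g; origin at the centre of its underside, z up, x and y along its sides. It lies on one of the two rests of the rack (30 x 30 mm, top 32 mm above the bench)
- amber_filter: the same kind of filter with amber glass, 60 x 60 x 12 mm, on the other rest; origin at the centre of its underside; leave it alone
- rack: fixed grey rack, 75 x 200 x 8 mm (long in y), with two white square rests 30 x 30 mm at y = -62 and +62 mm, tops 32 mm above the bench; origin at the centre of its underside
- microscope: fixed cream microscope stand; origin on the lens axis at bench level, z up. Base 45 mm high, x -100 to 100, y -90 to 160 mm; dark lamp housing of radius 41 mm up to z = 85 mm, with the upright draw tube and lens rising from it. Column 60 x 50 mm at y = 130 mm, with a focus knob (radius 26, z = 200 mm) to x = 80 mm. Lamp dial of radius 17 mm up to z = 67 mm at x = -60, y = -55 mm
- lens_axis (a point): point on the upright lens axis at the top of the lamp housing, 85 mm above the bench. The top of the domed glass lens is 34 to 48 mm above this point, as the draw tube (radius 27.5 mm) was left; this is not measured. Dome: part of a ball of radius 27 mm, its top 10 mm above the tube's rim; a filter set down more than about 4 mm off centre tips
- oil_bottle: small amber bottle, radius 15 mm, height 65 mm, standing; origin at the centre of its underside; leave it alone
- slide_box: green slide box 60 x 95 x 30 mm; origin at the centre of its underside; leave it alone
- condenser (a point): centre of the underside of the condenser that hangs over the lens, on the lens axis 270 mm above the bench: radius 35 mm, two screws out to x = +-37, y = -53 mm. Above it the stage, underside at 323 mm, x -60 to 60, y -60 to 110 mm, and the head from 365 mm up. The way to the lens is open from the -x and +x sides with the tool tilted about 40 degrees
There are look-alikes about, which are no part of the job. Leave any turquoise look-alike of the blue_filter alone.

How it is judged (in metres and radians):
On the way:
1. the blue filter, still held by the fingers, rests on the lens (contact force between blue_filter and microscope above 0.15 N and contact force between the fingers and blue_filter above 0.5 N and z of blue_filter in the frame of lens_axis above 0.026 m and horizontal distance between blue_filter and lens_axis below 0.015 m), for 0.1 s.
At the end, for the whole second after the job is handed in: the blue filter lies balanced and still on the domed lens, its centre within 8 mm of the lens axis, level within 11 degrees (0.2 rad) (horizontal distance between blue_filter and lens_axis below 0.008 m and z of blue_filter in the frame of lens_axis above 0.028 m and angle between blue_filter's own z axis and vertical below 0.2 rad and contact force between blue_filter and microscope above 0.1 N and linear speed of blue_filter below 0.02 m/s); the robot touches nothing.
It fails at once if more than 12 N between the filter and the microscope (contact force between blue_filter and microscope above 12 N).
It fails at once if the robot presses on the microscope with more than 12 N (contact force between any of the arm, the fingers and microscope above 12 N).
It fails at once if amber filter, oil bottle or slide box moved by more than 15 mm (distance of any of amber_filter, oil_bottle, slide_box from where it was at the start of the episode above 0.015 m).
It also fails if it takes over 54 s, if anything falls off the work surface, if the arm or the gripper's body presses on something with over 40 N, if the wrist force passes 120 N, or if a joint passes its speed limit or range.

### The arm

A 7-joint arm with a two-finger parallel gripper is mounted at the origin on the work surface. World frame = base frame: x ahead of the robot, y to its left, z up, the work surface at z = 0. Lengths are in mm, angles in rad, forces in N, time in s.
With the tool pointing down it reaches from about 400 to 850 mm from the base axis. Payload 10.4 kg.
Tool frame: the origin (TCP) lies on the centre line of the jaws, within the pads' length; the fingertips stand 19 mm ahead of it and the grasp point (between the pads) is the TCP; z points along the fingers, y is the line along which they close (so a half turn about z gives the same grasp; the last joint's range is limited). The gripper opens to 85 mm and grips with 20 to 120 N. Pads are 22 mm wide; open, the fingers measure 114 mm over their backs; the gripper's body (76 mm by 85 mm) begins 54 mm behind the grasp point. The pads swing forward as they close: fully open they stand 13 mm farther back than shut.
Start: joints at [1.263, 0.332, -0.065, 1.46, 0.022, 1.35, -0.088], TCP at [175.624, -599.838, 250.338] pointing down, gripper open.
Joint ranges: [-2.6, 2.6], [-0.5, 2.12], [-1.47, 1.34], [0.16, 2.42], [-1.27, 4.41], [0.06, 2.06], [-2.6, 2.6]. Speed limits (rad/s): [2.22, 2.22, 2.79, 2.79, 3.14, 3.14, 3.14].

### API

Orientations are given as a unit quaternion [x, y, z, w].
In Python, from cell import ctrl gives the robot as it stands.
- The arm moves only by the tool drive_tool, never from a script. Its arguments are lists of equal length, an entry for each row: "grip": the finger opening in mm, from 0 to 85.4; "linear": the shift along the world's x, y, z normalised to -1 to 1, where 1 is 500 mm, a list of three; "turn": the turn, a rotation vector about the world's x, y, z normalised to -1 to 1, where 1 is 30 degrees, a list of three. In form: {"grip": [grip, ...], "linear": [[tx, ty, tz], ...], "turn": [[wx, wy, wz], ...]}. A call has 1 to 20 rows; each row is the pose to reach, as a shift and turn from the pose commanded when the call began; what a row does not reach only later rows make up. A row lasts 1/10 s, in which the tool goes at most 50 mm and 8.59 degrees, less where a joint would pass 70% of its speed; a pose out of reach is approached as far as the arm can. A call with a number of a shift or a turn outside -1 to 1 is refused whole. A call with a gripper value outside its range is refused whole. The fingers move at their own pace and stop on an object; "squeeze" is the grip in N (left out, the last holds). Time passes only in rows, so rows that repeat a pose let the fingers close. It gives the time, the measured TCP pose, the force, the opening and the grip force at its end, in the units of the state.
- ctrl.read_state(): the state, without advancing time (a new reading comes with each control period).
- ctrl.read_camera(name): name is "scene" or "side" or "wrist"; returns the picture (480x640x3 uint8, blue, green, red); there is no depth.
- ctrl.calibration(name): a dict with "intrinsics" (3x3 intrinsics, pixels), "cam_to_world" (4x4, takes a point from camera to world coordinates). Camera axes: x right, y down, z forward; pixel columns grow to the right and rows downward; lengths in mm; the calibration is good to about 2 mm. A picture is of the moment at which its call begins: read the wrist's pose just before it. calibration takes no time and is no camera call; for the wrist camera it gives the pose at the moment of the call.
- ctrl.job_done(): hands the job in; it is judged then, once.
Trained networks look in the newest picture that a camera, given by its name, has taken for a name from the list of things; names that differ only in an ending like _2 or _b are one class to them, and where a whole thing is asked for, a point or a joint stands for the part that bears it (a point fixed in the world has none). Each returns a list of dicts, best first, with "score" (0 to 1); they miss things now and then, are a little off and sometimes report something else, mostly with a low value. They report only what shows in the picture. A call takes as long as a camera call. They do not tell look-alikes from the thing itself.
- ctrl.masks_of(camera, label): "region" (480x640 bool, what is visible of it) and "box" ([centre column, centre row, width, height] in pixels, round what is visible of it).
- ctrl.spot_point(camera, label): "point" ([column, row] in pixels: a listed point, or the origin of a listed thing).
The state is a dict: "clock": time; "joint_pos": joint angles; "joint_vel": joint speeds; "joint_torque": joint torques, N m; "tcp_pos": TCP position; "eef_rot": TCP orientation; "force": force on the tool from outside, world axes, zero at the start; "torque": the same for the moment, N m; "grip_width": finger opening in mm; "grasp_force": force on a finger pad.
Only numpy, scipy, OpenCV 4.12 (cv2) and the standard library are available. Lean on these libraries where they do the work, as an engineer would, in place of code of your own. Each camera call takes 0.05 s, during which the arm holds its last target. There are 200 camera calls.

## Working session

There is one attempt and no reset: what is moved stays moved. The work goes in short steps, Python scripts to look and compute and a tool call to move; the robot and the scene stay as the last step left them, time stands still between calls to the robot, and variables do not carry over. Pictures are saved under pics/ and viewed, at most 10 in all, crops included, and the job is handed in when it is done.

Besides the shell and the picture viewer there is one more tool, called after "Request:" in YAML: its name, and indented under it one key for each argument. drive_tool: Moves the arm, as the interface text tells. Its arguments: {"type":"object","properties":{"grip":{"type":"array"},"linear":{"type":"array"},"turn":{"type":"array"},"squeeze":{"type":"number"}},"required":["grip","linear","turn"]}

```bash
mkdir -p pics; ls; cat > h.py <<'E'
from cell import ctrl
import numpy as np, cv2
def ray(cam,px):
    c=ctrl.calibration(cam);K=np.array(c["intrinsics"]);T=np.array(c["cam_to_world"])
    d=T[:3,:3]@np.linalg.solve(K,[px[0],px[1],1.]);return T[:3,3],d
def at_z(cam,px,z):
    o,d=ray(cam,px);return o+d*(z-o[2])/d[2]
def proj(cam,P):
    c=ctrl.calibration(cam);K=np.array(c["intrinsics"]);T=np.linalg.inv(np.array(c["cam_to_world"]))
    p=K@(T[:3,:3]@np.array(P,float)+T[:3,3]);return p[:2]/p[2]
def tri(a,b):
    A=np.zeros((3,3));r=np.zeros(3);R=[ray(*a),ray(*b)]
    for o,d in R:
        d=d/np.linalg.norm(d);M=np.eye(3)-np.outer(d,d);A+=M;r+=M@o
    return np.linalg.solve(A,r)
E
python3 - <<'E'
from h import *
np.set_printoptions(precision=1,suppress=True)
for cam in ["scene","side"]:
    im=ctrl.read_camera(cam);cv2.imwrite(f"pics/{cam}0.png",im)
    for l in ["blue_filter","amber_filter","rack","microscope","lens_axis","condenser","oil_bottle","slide_box"]:
        print(cam,l,[(round(d["score"],2),np.array(d["point"])) for d in ctrl.spot_point(cam,l)[:4]])
    print(np.array(ctrl.calibration(cam)["cam_to_world"]))
print(ctrl.read_state())
E
```

```text
pics
scene blue_filter [(0.75, array([221.9, 291.4])), (0.7, array([289.7, 280.1])), (0.61, array([223.5, 264.2]))]
scene amber_filter [(0.92, array([153.1, 315.3]))]
scene rack [(0.85, array([194.1, 318.3]))]
scene microscope [(0.71, array([431.2, 288.6]))]
scene lens_axis [(0.92, array([440.8, 256. ]))]
scene condenser [(0.95, array([457.4, 162.8])), (0.36, array([223.9, 292.5]))]
scene oil_bottle [(0.82, array([318.6, 372.2]))]
scene slide_box [(0.83, array([230. , 392.2]))]
[[   0.2    0.5   -0.8 1206.4]
 [   1.    -0.1    0.2 -170.9]
 [  -0.    -0.8   -0.6  590.9]
 [   0.     0.     0.     1. ]]
side blue_filter [(0.85, array([358.8, 244.5])), (0.83, array([351.2, 301.5])), (0.78, array([408.2, 277.7]))]
side amber_filter [(0.81, array([368.7, 210.1])), (0.7, array([238.5, 358.8]))]
side rack [(0.6, array([365.2, 238.3]))]
side microscope [(0.62, array([246.8, 387.4])), (0.47, array([369.8, 209.1])), (0.24, array([292.1, 224.2]))]
side lens_axis [(0.65, array([235.1, 363.4]))]
side condenser []
side oil_bottle []
side slide_box [(0.63, array([291.3, 225. ]))]
[[ -0.9  -0.3   0.4 269.5]
 [ -0.5   0.6  -0.6 485.9]
 [ -0.   -0.7  -0.7 809.6]
 [  0.    0.    0.    1. ]]
{'clock': 0.9, 'joint_pos': array([ 1.3,  0.3, -0.1,  1.5,  0. ,  1.3, -0.1]), 'joint_vel': array([-0.,  0.,  0., -0., -0., -0., -0.]), 'joint_torque': array([  0. , -62.5,   0. , -39.2,   0. ,   0. ,   0. ]), 'tcp_pos': array([ 175.6, -599.8,  250.4]), 'eef_rot': array([1. , 0.1, 0. , 0. ]), 'force': array([0.1, 0.3, 0.6]), 'torque': array([ 0.1,  0.1, -0. ]), 'grasp_force': 0.0, 'grip_width': 85.21775357105169}
```

View pics/scene0.png

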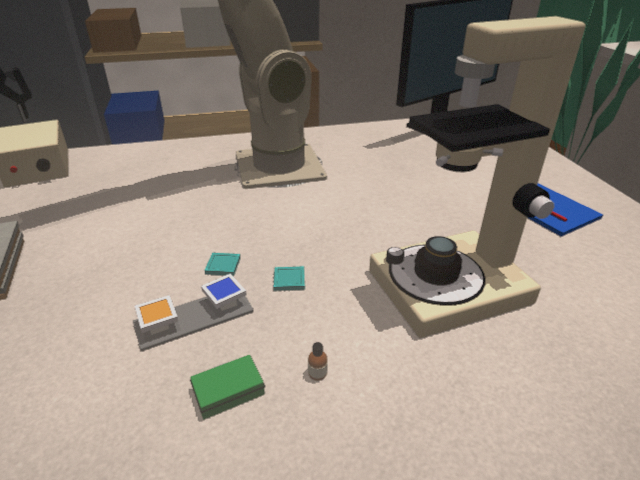

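View pics/side0.png

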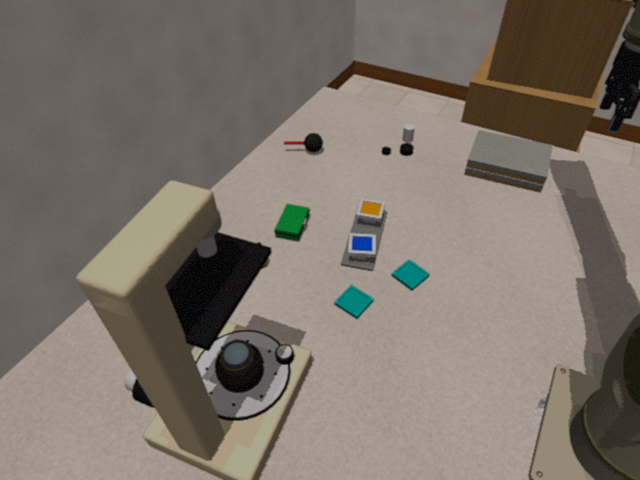

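Scene view: the blue filter lies on the rack at about (222,291), with the amber one at (157,315). The turquoise look-alikes lie on the bench at (223,264) and (290,280). The lens is at (440,245) and the microscope column at about (505,200). In the side view the blue filter is at (362,246), the turquoise plates at (410,275) and (353,301), and the lens at (237,355). I choose the plate on the rack rest.

```bash
python3 - <<'E'
from h import *
np.set_printoptions(precision=1,suppress=True)
tiles=[]
for cam,(u,v) in [("scene",(222,291)),("side",(362,246))]:
    im=ctrl.read_camera(cam)
    for l in ["blue_filter","amber_filter"]:
        for d in ctrl.masks_of(cam,l)[:4]:
            m=d["region"].astype(np.uint8);c=max(cv2.findContours(m,0,2)[0],key=cv2.contourArea)
            print(cam,l,round(d["score"],2),d["box"],m.sum())
    # blue glass by colour
    hsv=cv2.cvtColor(im,cv2.COLOR_BGR2HSV);m=cv2.inRange(hsv,(112,150,60),(130,255,255))
    roi=np.zeros_like(m);roi[v-30:v+30,u-35:u+35]=255;m&=roi
    c=max(cv2.findContours(m,0,1)[0],key=cv2.contourArea)
    W=np.array([at_z(cam,p[0],43)[:2] for p in c],np.float32)
    print("glass",cam,cv2.minAreaRect(W))
    tiles.append(cv2.resize(im[v-30:v+30,u-40:u+40],(400,300),interpolation=cv2.INTER_CUBIC))
    P=ctrl.spot_point(cam,"lens_axis")[0]["point"];print("lens",at_z(cam,P,85))
    P=(440,250) if cam=="scene" else (240,370)
    tiles.append(cv2.resize(im[P[1]-45:P[1]+45,P[0]-60:P[0]+60],(400,300),interpolation=cv2.INTER_CUBIC))
cv2.imwrite("pics/crop1.png",np.vstack([np.hstack(tiles[:2]),np.hstack(tiles[2:])]))
s0,s1=[ctrl.spot_point(c,"lens_axis")[0]["point"] for c in("scene","side")]
print("tri lens",tri(("scene",s0),("side",s1)))
for c in("scene",):
    for l,z in [("rack",0),("microscope",0),("lens_axis",85),("condenser",270),("oil_bottle",0),("slide_box",0),("amber_filter",32)]:
        print(l,at_z(c,ctrl.spot_point(c,l)[0]["point"],z))
E
```

```text
scene blue_filter 0.66 [289.4, 278.5, 33.1, 21.3] 721
scene blue_filter 0.59 [224.6, 263.0, 37.9, 24.7] 662
scene amber_filter 0.7 [157.8, 314.8, 45.1, 33.5] 996
scene amber_filter 0.54 [478.8, 176.8, 213.7, 321.8] 31478
glass scene ((556.0010986328125, -191.60105895996094), (39.90069580078125, 42.19393539428711), 23.50473976135254)
lens [602.8 205.2  85. ]
side blue_filter 0.87 [356.2, 302.9, 39.5, 27.7] 713
side blue_filter 0.63 [362.8, 245.8, 33.1, 24.0] 608
side blue_filter 0.61 [410.6, 275.2, 40.5, 32.7] 713
side amber_filter 0.83 [369.7, 209.3, 33.0, 25.8] 516
glass side ((557.456787109375, -207.9872589111328), (16.816091537475586, 41.235145568847656), 86.17283630371094)
lens [603.2 196.8  85. ]
tri lens [603.8 200.7  87.6]Traceback (most recent call last):
  File "<stdin>", line 25, in <module>
IndexError: list index out of range
```

View pics/crop1.png

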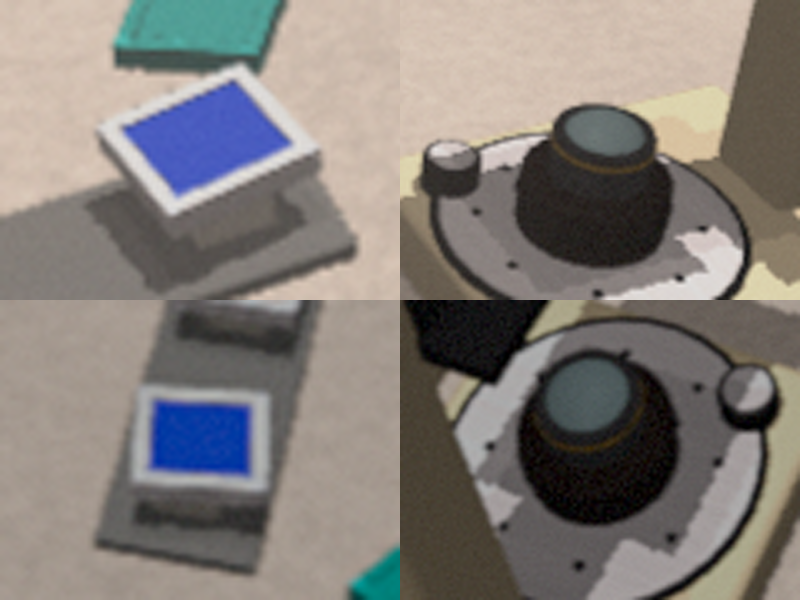

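The crop shows blue glass in a pale frame on the white rest, turned relative to the rack, so this is the right plate. The lens glass is at about scene (441,244) and side (236,353), and the dial at scene (395,250) and side (284,352).

```bash
python3 - <<'E'
from h import *
np.set_printoptions(precision=1,suppress=True)
g={}
for cam,(u,v),(a,b) in [("scene",(441,244),(222,291)),("side",(236,354),(362,246))]:
    im=ctrl.read_camera(cam);h=cv2.cvtColor(im,cv2.COLOR_BGR2HSV)
    def comp(m,u,v):
        n,L,S,C=cv2.connectedComponentsWithStats(m);return (L==L[v,u]).astype(np.uint8)
    m=comp(cv2.inRange(h,(80,25,50),(110,160,200)),u,v)
    c=max(cv2.findContours(m,0,1)[0],key=cv2.contourArea);e=cv2.fitEllipse(c);g[cam]=e[0];print(cam,"lens ellipse",e)
    m=comp(cv2.inRange(h,(105,120,60),(135,255,255)),a,b)
    c=max(cv2.findContours(m,0,1)[0],key=cv2.contourArea)
    q=cv2.minAreaRect(np.array([at_z(cam,p[0],44)[:2] for p in c],np.float32));print("glass",q)
print("lens glass centre",tri(("scene",g["scene"]),("side",g["side"])))
d=tri(("scene",(395,250)),("side",(284,352)));print("dial",d)
E
```

```text
scene lens ellipse ((319.5000915527344, 239.5015869140625), (557.3523559570312, 771.0553588867188), 89.99990844726562)
glass ((556.9255981445312, -191.46923828125), (42.320186614990234, 43.92216110229492), 23.53788185119629)
side lens ellipse ((235.6887664794922, 353.1898498535156), (20.625804901123047, 25.3713321685791), 67.28721618652344)
glass ((556.736572265625, -190.130126953125), (42.905479431152344, 41.14136505126953), 23.20410919189453)
lens glass centre [586.1  86.5  93.2]
dial [551.9 137.8  68.5]
```

```bash
cat >> h.py <<'E'
from scipy.spatial.transform import Rotation as Ro
def des(A,tilt,s):
    A,t=np.radians([A,tilt]);z=np.array([np.sin(t)*np.cos(A),np.sin(t)*np.sin(A),-np.cos(t)])
    y=s*np.array([-np.sin(A),np.cos(A),0]);return Ro.from_matrix(np.c_[np.cross(y,z),y,z])
def go(P,A,tilt,s):
    st=ctrl.read_state();w=(des(A,tilt,s)*Ro.from_quat(st["eef_rot"]).inv()).as_rotvec(degrees=True)
    print("lin",np.round((np.array(P)-st["tcp_pos"])/500,4),"turn/30",np.round(w/30,4),"angle",np.linalg.norm(w).round(1))
E
python3 - <<'E'
from h import *
print(Ro.from_quat(ctrl.read_state()["eef_rot"]).as_matrix().round(2))
print("lens",tri(("scene",(441.5,243.5)),("side",(235.7,353.2))))
for s in(1,-1): go((557,-191,140),23.4,40,s)
print(ctrl.calibration("wrist"))
E
```

```text
[[ 0.96  0.28  0.  ]
 [ 0.28 -0.96 -0.  ]
 [-0.    0.   -1.  ]]
lens [605.84427475 199.69202601 111.58778002]
lin [ 0.7627  0.8177 -0.2207] turn/30 [ 1.862   0.6722 -5.4287] angle 173.4
lin [ 0.7627  0.8177 -0.2207] turn/30 [ 0.4535 -1.2547  0.2264] angle 40.6
{'intrinsics': array([[432.78774089,   0.        , 319.59586396],
       [  0.        , 432.78774089, 239.32146875],
       [  0.        ,   0.        ,   1.        ]]), 'cam_to_world': array([[ 2.80948396e-01, -9.14439185e-01, -2.91322804e-01,
         2.51275564e+02],
       [-9.59722694e-01, -2.67505235e-01, -8.58679163e-02,
        -5.76430247e+02],
       [ 5.90612277e-04,  3.03713559e-01, -9.52763205e-01,
         3.73485786e+02],
       [ 0.00000000e+00,  0.00000000e+00,  0.00000000e+00,
         1.00000000e+00]])}
```

Request:
drive_tool:
  grip: [85,85,85,85,85,85,85,85,85,85,85,85,85,85,85]
  linear:
    - [0.76,0.82,-0.1]
    - [0.76,0.82,-0.1]
    - [0.76,0.82,-0.1]
    - [0.76,0.82,-0.1]
    - [0.76,0.82,-0.1]
    - [0.76,0.82,-0.1]
    - [0.76,0.82,-0.1]
    - [0.76,0.82,-0.1]
    - [0.76,0.82,-0.1]
    - [0.76,0.82,-0.1]
    - [0.76,0.82,-0.1]
    - [0.76,0.82,-0.1]
    - [0.76,0.82,-0.1]
    - [0.76,0.82,-0.1]
    - [0.76,0.82,-0.1]
  turn:
    - [0.36,-1,0.18]
    - [0.36,-1,0.18]
    - [0.36,-1,0.18]
    - [0.36,-1,0.18]
    - [0.36,-1,0.18]
    - [0.36,-1,0.18]
    - [0.36,-1,0.18]
    - [0.36,-1,0.18]
    - [0.36,-1,0.18]
    - [0.36,-1,0.18]
    - [0.36,-1,0.18]
    - [0.36,-1,0.18]
    - [0.36,-1,0.18]
    - [0.36,-1,0.18]
    - [0.36,-1,0.18]

```text
clock: 3.05
tcp_pos: [554.8, -191.7, 200.3]
eef_rot: [0.944, 0.181, 0.269, -0.055]
force: [0.1, 0.4, -0.3]
grip_width: 85.0
grasp_force: 0.0
```

```bash
cat >> h.py <<'E'
def glass(cam,z,lo=(105,120,60)):
    im=ctrl.read_camera(cam);h=cv2.cvtColor(im,cv2.COLOR_BGR2HSV)
    m=cv2.inRange(h,lo,(135,255,255));c=max(cv2.findContours(m,0,1)[0],key=cv2.contourArea)
    q=cv2.minAreaRect(np.array([at_z(cam,p[0],z)[:2] for p in c],np.float32))
    print("glass",cam,q,"px",c[:,0].mean(0));return im
E
python3 - <<'E'
from h import *
im=glass("wrist",44);cv2.imwrite("pics/w1.png",im)
print(ctrl.read_state()["tcp_pos"],ctrl.read_state()["joint_pos"].round(2))
go((557,-191,100),23.4,40,-1)
E
```

```text
glass wrist ((557.773193359375, -190.2747344970703), (45.23789978027344, 45.1461181640625), 23.346059799194336) px [321.94360902 348.21804511]
[ 554.87043741 -191.68189681  200.33826291] [ 0.97  0.12 -0.52  1.95 -0.52  0.78 -0.41]
lin [ 0.0043  0.0014 -0.2007] turn/30 [ 0.0935 -0.2552  0.0521] angle 8.3
```

View pics/w1.png

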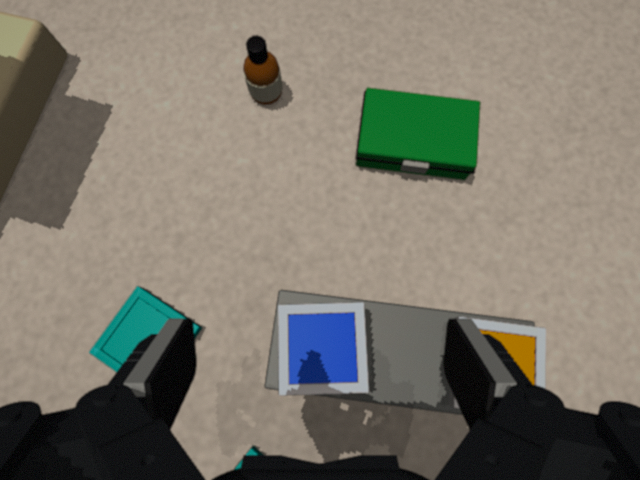

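The view shows the blue plate at (322,348) centred between the open fingers. The amber plate at (510,350) is clear of the finger path.

Request:
drive_tool:
  grip: [85,85,85,85,85,85,85,85,85,85,85]
  linear:
    - [0.005,0.002,-0.1]
    - [0.005,0.002,-0.18]
    - [0.005,0.002,-0.2]
    - [0.005,0.002,-0.2]
    - [0.005,0.002,-0.23]
    - [0.005,0.002,-0.26]
    - [0.005,0.002,-0.29]
    - [0.005,0.002,-0.31]
    - [0.005,0.002,-0.318]
    - [0.005,0.002,-0.318]
    - [0.005,0.002,-0.318]
  turn:
    - [0.094,-0.255,0.052]
    - [0.094,-0.255,0.052]
    - [0.094,-0.255,0.052]
    - [0.094,-0.255,0.052]
    - [0.094,-0.255,0.052]
    - [0.094,-0.255,0.052]
    - [0.094,-0.255,0.052]
    - [0.094,-0.255,0.052]
    - [0.094,-0.255,0.052]
    - [0.094,-0.255,0.052]
    - [0.094,-0.255,0.052]

```text
clock: 4.2
tcp_pos: [558.6, -189.2, 42.2]
eef_rot: [0.92, 0.192, 0.335, -0.07]
force: [-0.2, 0.3, 0.6]
grip_width: 84.9
grasp_force: 0.0
```

```bash
python3 - <<'E'
from h import *
s=ctrl.read_state();print(s["tcp_pos"],s["force"],s["joint_pos"].round(2));go((557.5,-190.5,41),23.4,40,-1)
cv2.imwrite("pics/w2.png",ctrl.read_camera("wrist"))
E
```

```text
[ 558.57660019 -189.18932533   42.21882689] [-0.20202969  0.26999463  0.57673401] [ 1.1   0.43 -0.61  2.1  -0.91  0.42  0.21]
lin [-0.0022 -0.0026 -0.0024] turn/30 [ 0.0006  0.0021 -0.0049] angle 0.2
```

View pics/w2.png

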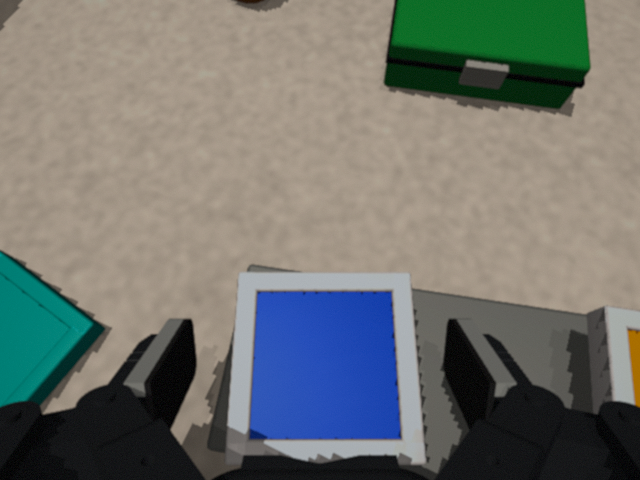

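The plate is centred between the pads, with its centre at about (325,365). Closing.

Request:
drive_tool:
  grip: [85,70,55,50,50,50,50,50]
  linear:
    - [-0.002,-0.003,-0.002]
    - [-0.002,-0.003,-0.002]
    - [-0.002,-0.003,-0.002]
    - [-0.002,-0.003,-0.002]
    - [-0.002,-0.003,-0.002]
    - [-0.002,-0.003,-0.002]
    - [-0.002,-0.003,-0.002]
    - [-0.002,-0.003,-0.002]
  turn:
    - [0,0,0]
    - [0,0,0]
    - [0,0,0]
    - [0,0,0]
    - [0,0,0]
    - [0,0,0]
    - [0,0,0]
    - [0,0,0]
  squeeze: 30

```text
clock: 5.05
tcp_pos: [557.3, -190.6, 40.6]
eef_rot: [0.92, 0.192, 0.335, -0.07]
force: [-3.8, -1.7, 6.0]
grip_width: 59.2
grasp_force: 32.3
```

Request:
drive_tool:
  grip: [50,50,50,50,50,50,50,50,50,50,50,50,50,50,50,50,50,50]
  linear:
    - [0,0,0.03]
    - [0,0,0.08]
    - [0,0,0.14]
    - [0,0,0.2]
    - [-0.01,0.04,0.24]
    - [-0.03,0.1,0.24]
    - [-0.05,0.17,0.24]
    - [-0.07,0.24,0.24]
    - [-0.09,0.31,0.24]
    - [-0.11,0.38,0.24]
    - [-0.13,0.45,0.24]
    - [-0.15,0.52,0.24]
    - [-0.17,0.59,0.24]
    - [-0.18,0.65,0.24]
    - [-0.19,0.7,0.24]
    - [-0.2,0.73,0.24]
    - [-0.2,0.736,0.24]
    - [-0.2,0.736,0.24]
  turn:
    - [0,0,0]
    - [0,0,0]
    - [0,0,0]
    - [0,0,0]
    - [0,0,0]
    - [0,0,-0.05]
    - [0,0,-0.1]
    - [0,0,-0.15]
    - [0,0,-0.2]
    - [0,0,-0.25]
    - [0,0,-0.3]
    - [0,0,-0.35]
    - [0,0,-0.4]
    - [0,0,-0.45]
    - [0,0,-0.48]
    - [0,0,-0.5]
    - [0,0,-0.5]
    - [0,0,-0.5]

```text
clock: 6.85
tcp_pos: [456.6, 179.0, 160.1]
eef_rot: [0.937, 0.072, 0.341, -0.026]
force: [-0.9, -0.6, -0.8]
grip_width: 59.4
grasp_force: 33.1
```

```bash
python3 - <<'E'
from h import *
np.set_printoptions(precision=1,suppress=True)
s=ctrl.read_state();print(s["tcp_pos"],s["force"],s["joint_pos"].round(2),s["grip_width"],s["grasp_force"])
A=Ro.from_quat(s["eef_rot"]).as_matrix();print(A[:,2],np.degrees(np.arctan2(A[1,2],A[0,2])))
w=ctrl.read_camera("wrist");cv2.imwrite("pics/w3.png",w)
for c in("scene","side","wrist"): glass(c,s["tcp_pos"][2]+3)
for c in("wrist","scene","side"):
    for l in("lens_axis","condenser"): print(c,l,[(round(d["score"],2),d["point"]) for d in ctrl.spot_point(c,l)[:2]])
E
```

```text
[456.6 179.  160.1] [-0.9 -0.6 -0.8] [ 0.7 -0.5 -1.2  2.4 -0.7  0.3 -1.4] 59.426974687202694 33.11198115348816
[ 0.6  0.1 -0.8] 8.688718083975989
glass scene ((610.8974609375, 396.5025634765625), (136.15184020996094, 120.21895599365234), 17.23089027404785) px [561.1 211.7]
glass side ((457.7825622558594, 178.50694274902344), (41.290138244628906, 44.41600799560547), 8.223341941833496) px [317.  364.2]
glass wrist ((457.25531005859375, 178.18746948242188), (45.28595733642578, 45.4888801574707), 8.4940824508667) px [319.5 359.3]
wrist lens_axis [(0.67, [322.9, 120.6])]
wrist condenser []
scene lens_axis [(0.65, [440.3, 255.9]), (0.46, [192.7, 315.9])]
scene condenser [(0.94, [456.7, 162.8])]
side lens_axis [(0.74, [238.2, 361.6])]
side condenser []
```

View pics/w3.png

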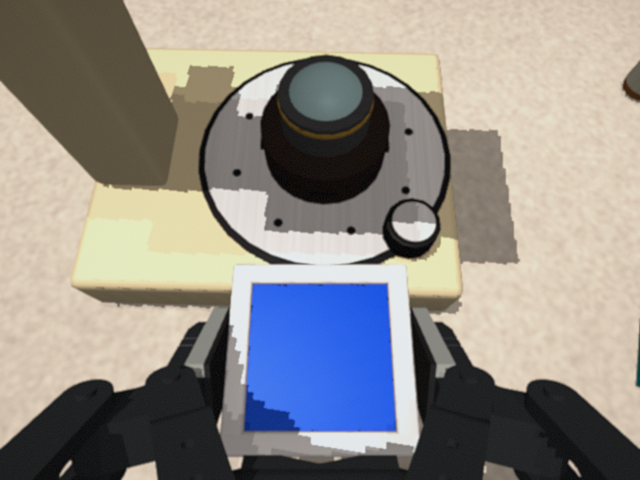

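The filter is held level in the fingers, its centre at about (320,360). The lens glass shows ahead at about (325,92), the dial at (412,225) and the column at the left. Next I fit the dome model to the glass outline in all three cameras.

```bash
cat > lens.py <<'E'
from h import *
from scipy.optimize import least_squares
np.set_printoptions(precision=1,suppress=True)
t,f=np.meshgrid(np.linspace(0,np.arccos(17/27),15),np.linspace(0,2*np.pi,60))
cap=np.c_[(27*np.sin(t)*np.cos(f)).ravel(),(27*np.sin(t)*np.sin(f)).ravel(),(27*np.cos(t)-27).ravel()]
def pr(c,P):
    K=np.array(c["intrinsics"]);T=np.linalg.inv(np.array(c["cam_to_world"]));p=(P@T[:3,:3].T+T[:3,3])@K.T;return p[:,:2]/p[:,2:]
def ext(p): return np.r_[p.min(0),p.max(0)]
seeds={"scene":(441,244),"side":(236,354),"wrist":(325,92)}
ob={};cal={}
for cam,(u,v) in seeds.items():
    cal[cam]=ctrl.calibration(cam);im=ctrl.read_camera(cam)
    lab=cv2.cvtColor(im,cv2.COLOR_BGR2LAB).astype(int);ref=lab[v-2:v+3,u-2:u+3].reshape(-1,3).mean(0)
    m=((abs(lab[...,1:]-ref[1:]).max(2)<6)&(abs(lab[...,0]-ref[0])<45)).astype(np.uint8)
    L=cv2.connectedComponents(m,connectivity=4)[1];m=(L==L[v,u]);y,x=np.nonzero(m)
    ob[cam]=ext(np.c_[x,y]);ob[cam]+=[-.5,-.5,.5,.5];print(cam,ob[cam],m.sum())
def res(q,cams,ctr=False):
    r=[]
    for c in cams:
        e=ext(pr(cal[c],cap+q));r.append(((e-ob[c])*(1 if not ctr else 1)))
    return np.concatenate(r)
for cams in (["scene","side","wrist"],["scene","side"],["wrist"],["wrist","side"],["wrist","scene"]):
    s=least_squares(res,[604,200,122],args=(cams,),loss="soft_l1");print(cams,s.x,s.fun)
E
python3 lens.py
```

```text
Traceback (most recent call last):
  File "lens.py", line 16, in <module>
    ob[cam]=ext(np.c_[x,y]);ob[cam]+=[-.5,-.5,.5,.5];print(cam,ob[cam],m.sum())
                            ^^^^^^^^^^^^^^^^^^^^^^^^
numpy._core._exceptions._UFuncOutputCastingError: Cannot cast ufunc 'add' output from dtype('float64') to dtype('int64') with casting rule 'same_kind'
```

```bash
sed -i 's/ext(np.c_\[x,y\]);/ext(np.c_[x,y]).astype(float);/' lens.py; python3 lens.py
```

```text
scene [428.5 235.5 453.5 251.5] 270
side [223.5 342.5 248.5 364.5] 431
wrist [285.5  62.5 358.5 121.5] 3350
['scene', 'side', 'wrist'] [606.  199.7 121.5] [ 1.1  0.8  0.2 -0.9 -0.4 -0.2 -0.3 -0.1 -0.5 -0.1  1.1  0.5]
['scene', 'side'] [605.5 199.2 120.9] [ 0.7  1.  -0.2 -0.7  0.1 -0.1  0.2 -0. ]
['wrist'] [609.1 200.3 118.1] [-0.2  0.2  0.2 -0.2]
['wrist', 'side'] [606.3 199.9 121.2] [-0.7 -0.1  0.9  0.4 -0.6 -0.1 -0.4 -0. ]
['wrist', 'scene'] [606.3 199.8 121.2] [-0.5 -0.2  1.1  0.4  1.2  1.1  0.3 -0.7]
```

Request:
drive_tool:
  grip: [50,50,50,50,50,50,50,50,50,50]
  linear:
    - [0.03,0.004,-0.01]
    - [0.08,0.012,-0.01]
    - [0.13,0.019,-0.01]
    - [0.18,0.026,-0.01]
    - [0.22,0.032,-0.01]
    - [0.26,0.038,-0.01]
    - [0.28,0.041,-0.01]
    - [0.297,0.043,-0.01]
    - [0.297,0.043,-0.01]
    - [0.297,0.043,-0.01]
  turn:
    - [0,0,0]
    - [0,0,0]
    - [0,0,0]
    - [0,0,0]
    - [0,0,0]
    - [0,0,0]
    - [0,0,0]
    - [0,0,0]
    - [0,0,0]
    - [0,0,0]

```text
clock: 8.55
tcp_pos: [572.9, 195.8, 178.7]
eef_rot: [0.937, 0.065, 0.339, -0.046]
force: [0.5, -0.3, -0.3]
grip_width: 59.6
grasp_force: 34.0
```

```bash
python3 - <<'E'
from h import *
np.set_printoptions(precision=2,suppress=True)
s=ctrl.read_state();print(s["tcp_pos"],s["force"],s["joint_pos"].round(2),s["grip_width"],s["grasp_force"])
for c in("side","wrist"): im=glass(c,s["tcp_pos"][2]+3.4,(105,120,40))
im=ctrl.read_camera("scene");go((605.1,200.3,135),8.5,40,-1)
si=ctrl.read_camera("side")
a=cv2.resize(im[130:330,320:520],(400,400));b=cv2.resize(si[250:450,150:350],(400,400));cv2.imwrite("pics/c4.png",np.hstack([a,b]))
E
```

```text
[572.92 195.82 178.66] [ 0.48 -0.34 -0.35] [ 0.09  0.02 -0.59  2.16  0.62  0.35 -2.45] 59.57861679006673 34.0177059173584
glass side ((580.2573852539062, 197.611083984375), (27.757347106933594, 42.898372650146484), 7.834965229034424) px [242.36 334.68]
glass wrist ((572.1033935546875, 198.785888671875), (44.89781188964844, 45.01409149169922), 9.014381408691406) px [319.65 359.53]
lin [ 0.07  0.01 -0.09] turn/30 [-0.08 -0.02 -0.02] angle 2.5
```

View pics/c4.png

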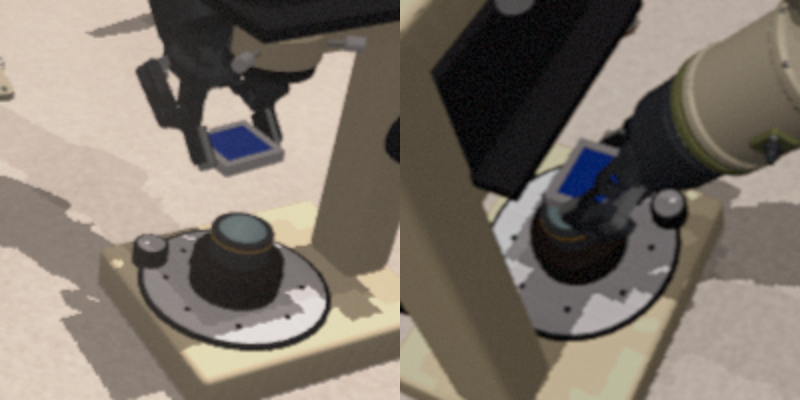

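Request:
drive_tool:
  grip: [50,50,50,50]
  linear:
    - [0.0,0.0,-0.01]
    - [0.0,0.0,-0.02]
    - [0.0,0.0,-0.02]
    - [0.0,0.0,-0.02]
  turn:
    - [-0.06,-0.02,0.1]
    - [-0.08,-0.02,0.2]
    - [-0.08,-0.02,0.3]
    - [-0.08,-0.02,0.3]

```text
clock: 9.15
tcp_pos: [572.4, 194.0, 169.6]
eef_rot: [0.928, 0.145, 0.338, -0.052]
force: [-0.4, -0.5, -1.4]
grip_width: 59.4
grasp_force: 34.0
```

```bash
python3 - <<'E'
from h import *
np.set_printoptions(precision=2,suppress=True)
s=ctrl.read_state();print(s["tcp_pos"],s["force"],s["joint_pos"].round(2),s["joint_vel"])
go((605.1,200.3,155),8.5,40,-1);go((605.1,200.3,155),18,40,-1)
E
```

```text
[572.36 194.04 169.56] [-0.36 -0.55 -1.36] [ 0.15  0.03 -0.6   2.18  0.4   0.27 -2.05] [-0.04 -0.    0.01 -0.01  0.19  0.03 -0.33]
lin [ 0.07  0.01 -0.03] turn/30 [ 0.    0.   -0.31] angle 9.3
lin [ 0.07  0.01 -0.03] turn/30 [0.   0.   0.01] angle 0.3
```

Request:
drive_tool:
  grip: [50,50,50,50,50,50,50]
  linear:
    - [0.015,0.003,-0.007]
    - [0.03,0.006,-0.014]
    - [0.045,0.009,-0.02]
    - [0.06,0.012,-0.027]
    - [0.065,0.0125,-0.029]
    - [0.065,0.0125,-0.029]
    - [0.065,0.0125,-0.029]
  turn:
    - [0,0,0]
    - [0,0,0]
    - [0,0,0]
    - [0,0,0]
    - [0,0,0]
    - [0,0,0]
    - [0,0,0]

```text
clock: 9.85
tcp_pos: [604.5, 202.0, 155.0]
eef_rot: [0.928, 0.145, 0.338, -0.053]
force: [0.2, -0.3, 0.6]
grip_width: 59.3
grasp_force: 34.0
```

```bash
python3 - <<'E'
from h import *
np.set_printoptions(precision=2,suppress=True)
s=ctrl.read_state();print(s["tcp_pos"],s["force"],s["joint_pos"].round(2),s["joint_vel"])
for c in("scene","side","wrist"): im=glass(c,s["tcp_pos"][2]+3.4,(105,120,40))
im=ctrl.read_camera("scene");go((605.1,200.3,135),18,40,-1)
si=ctrl.read_camera("side")
a=cv2.resize(im[130:330,320:520],(400,400));b=cv2.resize(si[250:450,150:350],(400,400));cv2.imwrite("pics/c5.png",np.hstack([a,b]))
E
```

```text
[604.49 202.   155.03] [ 0.19 -0.35  0.64] [ 0.1   0.13 -0.55  2.12  0.59  0.26 -2.21] [-0.01 -0.    0.01  0.   -0.   -0.    0.01]
glass scene ((604.3651733398438, 402.7268981933594), (137.6453094482422, 121.53770446777344), 17.230915069580078) px [560.96 211.74]
glass side ((611.2444458007812, 204.987548828125), (32.765228271484375, 44.578983306884766), 15.765674591064453) px [226.34 338.23]
glass wrist ((604.5283203125, 203.2331085205078), (44.8297004699707, 45.15388870239258), 17.81120491027832) px [319.6  359.53]
lin [ 0.   -0.   -0.04] turn/30 [0.   0.   0.01] angle 0.2
```

View pics/c5.png

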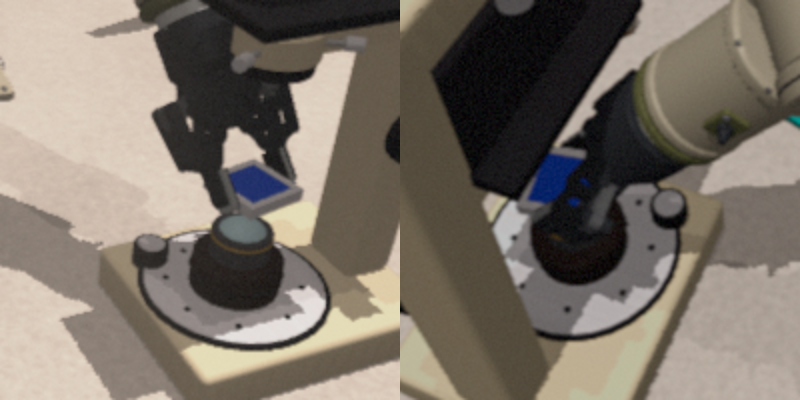

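The left crop shows the filter above and slightly right of the lens, glass at about (451,221) in the full picture. The right crop shows it mostly hidden by the fingers. I'll check alignment by projecting the model corners.

```bash
python3 - <<'E'
from h import *
np.set_printoptions(precision=2,suppress=True)
im=ctrl.read_camera("wrist");glass("wrist",158.4,(105,120,40))
s=ctrl.read_state();print(s["tcp_pos"],s["joint_vel"])
s=ctrl.read_state();C=s["tcp_pos"]
sc=ctrl.read_camera("scene").copy();si=ctrl.read_camera("side").copy()
R=Ro.from_euler("z",18,degrees=True).as_matrix()
for name,img in(("scene",sc),("side",si)):
    big=cv2.resize(img,None,fx=4,fy=4,interpolation=cv2.INTER_CUBIC)
    for h,col in((-8.6,(0,0,255)),(3.4,(0,255,255))):
        q=np.array([proj(name,C+R@np.array([a*30,b*30,0])+[0,0,h]) for a,b in((1,1),(1,-1),(-1,-1),(-1,1))])
        cv2.polylines(big,[np.int32(q*4+2)],True,col,1)
    q=np.array([proj(name,np.array([606+21*np.cos(t),199.7+21*np.sin(t),111.5])) for t in np.linspace(0,6.28,40)])
    cv2.polylines(big,[np.int32(q*4+2)],True,(0,255,0),1)
    if name=="scene": A=big[780:1080,1600:2000]
    else: B=big[1260:1560,760:1160]
cv2.imwrite("pics/c6.png",np.hstack([A,B]))
E
```

```text
glass wrist ((604.5985717773438, 203.34552001953125), (44.78659439086914, 45.11354446411133), 17.83489418029785) px [319.61 359.53]
[604.62 202.25 154.88] [-0.  0. -0. -0.  0. -0.  0.]
```

View pics/c6.png

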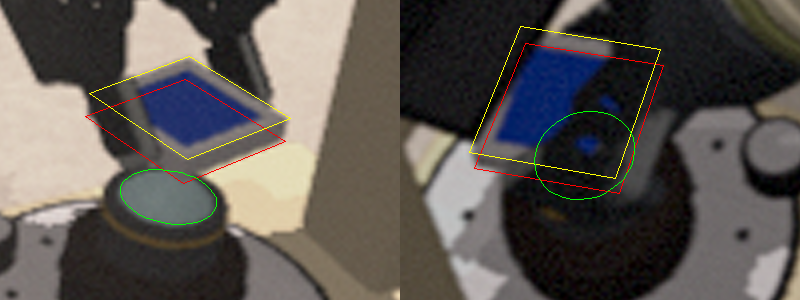

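Overlay: the model filter outline and the lens ring both match the picture within about 1 px. The filter still needs about (+1.3, -3) mm, then it can go down.

Request:
drive_tool:
  grip: [50,50,50,50,50,50,50,50,50]
  linear:
    - [0.0026,-0.006,0]
    - [0.0026,-0.006,-0.006]
    - [0.0026,-0.006,-0.014]
    - [0.0026,-0.006,-0.022]
    - [0.0026,-0.006,-0.03]
    - [0.0026,-0.006,-0.036]
    - [0.0026,-0.006,-0.036]
    - [0.0026,-0.006,-0.036]
    - [0.0026,-0.006,-0.036]
  turn:
    - [0,0,0]
    - [0,0,0]
    - [0,0,0]
    - [0,0,0]
    - [0,0,0]
    - [0,0,0]
    - [0,0,0]
    - [0,0,0]
    - [0,0,0]

```text
clock: 11.2
tcp_pos: [606.1, 199.3, 137.0]
eef_rot: [0.928, 0.146, 0.338, -0.053]
force: [0.2, 0.2, -0.7]
grip_width: 59.0
grasp_force: 34.0
```

```bash
python3 - <<'E'
from h import *
np.set_printoptions(precision=2,suppress=True)
for i in range(6): ctrl.read_camera("scene")
s=ctrl.read_state();print(s["tcp_pos"],s["force"],s["torque"],s["joint_pos"],s["joint_vel"])
glass("wrist",s["tcp_pos"][2]+3.4,(105,120,40));go((605.9,199.3,130.1),18,40,-1)
F=[]
for i in range(8): ctrl.read_camera("scene");F.append(ctrl.read_state()["force"])
print(np.mean(F,0),np.std(F,0))
E
```

```text
[606.07 199.19 136.92] [ 0.28  0.34 -0.04] [-0.19  0.76 -0.06] [ 0.05  0.16 -0.5   2.13  0.7   0.22 -2.31] [-0.  0. -0. -0.  0. -0. -0.]
glass wrist ((606.004638671875, 200.29193115234375), (44.79702377319336, 45.141448974609375), 17.833389282226562) px [319.72 359.65]
lin [-0.    0.   -0.01] turn/30 [0.   0.   0.01] angle 0.2
[-0.43 -0.1  -0.55] [0.34 0.3  0.52]
```

Request:
drive_tool:
  grip: [50,50,50,50,50]
  linear:
    - [0,0,-0.002]
    - [0,0,-0.004]
    - [0,0,-0.006]
    - [0,0,-0.008]
    - [0,0,-0.008]
  turn:
    - [0,0,0]
    - [0,0,0]
    - [0,0,0]
    - [0,0,0]
    - [0,0,0]

```text
clock: 12.45
tcp_pos: [605.9, 199.2, 132.5]
eef_rot: [0.928, 0.146, 0.338, -0.053]
force: [-0.0, -0.4, -1.4]
grip_width: 59.2
grasp_force: 34.0
```

Request:
drive_tool:
  grip: [50,50,50]
  linear:
    - [0,0,-0.001]
    - [0,0,-0.002]
    - [0,0,-0.002]
  turn:
    - [0,0,0]
    - [0,0,0]
    - [0,0,0]

```text
clock: 12.75
tcp_pos: [606.0, 199.2, 131.7]
eef_rot: [0.928, 0.146, 0.338, -0.053]
force: [0.6, -0.2, -1.1]
grip_width: 59.5
grasp_force: 34.0
```

Request:
drive_tool:
  grip: [50,50,50]
  linear:
    - [0,0,-0.001]
    - [0,0,-0.001]
    - [0,0,-0.001]
  turn:
    - [0,0,0]
    - [0,0,0]
    - [0,0,0]

```text
clock: 13.05
tcp_pos: [606.0, 199.2, 131.3]
eef_rot: [0.928, 0.146, 0.338, -0.053]
force: [0.7, 0.4, -0.3]
grip_width: 59.3
grasp_force: 34.0
```

Request:
drive_tool:
  grip: [50,50,50]
  linear:
    - [0,0,-0.001]
    - [0,0,-0.001]
    - [0,0,-0.001]
  turn:
    - [0,0,0]
    - [0,0,0]
    - [0,0,0]

```text
clock: 13.35
tcp_pos: [606.0, 199.2, 130.7]
eef_rot: [0.928, 0.146, 0.338, -0.053]
force: [0.2, 0.1, -0.9]
grip_width: 59.4
grasp_force: 34.0
```

Request:
drive_tool:
  grip: [50,50,50]
  linear:
    - [0,0,-0.001]
    - [0,0,-0.001]
    - [0,0,-0.001]
  turn:
    - [0,0,0]
    - [0,0,0]
    - [0,0,0]

```text
clock: 13.65
tcp_pos: [606.0, 199.2, 130.2]
eef_rot: [0.928, 0.146, 0.338, -0.053]
force: [-0.6, -0.3, -1.1]
grip_width: 59.0
grasp_force: 34.0
```

Request:
drive_tool:
  grip: [50,50,50]
  linear:
    - [0,0,-0.001]
    - [0,0,-0.001]
    - [0,0,-0.001]
  turn:
    - [0,0,0]
    - [0,0,0]
    - [0,0,0]

```text
clock: 13.95
tcp_pos: [606.0, 199.2, 129.8]
eef_rot: [0.928, 0.146, 0.338, -0.053]
force: [0.7, 0.5, -0.9]
grip_width: 59.5
grasp_force: 34.0
```

Request:
drive_tool:
  grip: [50,50,50]
  linear:
    - [0,0,-0.001]
    - [0,0,-0.001]
    - [0,0,-0.001]
  turn:
    - [0,0,0]
    - [0,0,0]
    - [0,0,0]

```text
clock: 14.25
tcp_pos: [606.0, 199.2, 129.2]
eef_rot: [0.928, 0.146, 0.338, -0.053]
force: [0.6, 0.7, -0.7]
grip_width: 59.6
grasp_force: 34.0
```

Request:
drive_tool:
  grip: [50,50,50]
  linear:
    - [0,0,-0.001]
    - [0,0,-0.001]
    - [0,0,-0.001]
  turn:
    - [0,0,0]
    - [0,0,0]
    - [0,0,0]

```text
clock: 14.55
tcp_pos: [606.2, 199.3, 129.1]
eef_rot: [0.928, 0.146, 0.338, -0.053]
force: [-0.8, -0.6, 3.0]
grip_width: 59.6
grasp_force: 34.4
```

```bash
python3 - <<'E'
from h import *
np.set_printoptions(precision=2,suppress=True)
F=[];T=[]
for i in range(6):
    ctrl.read_camera("side");s=ctrl.read_state();F.append(s["force"]);T.append(s["torque"])
print(np.mean(F,0),np.mean(T,0),s["tcp_pos"],s["grip_width"]);glass("wrist",s["tcp_pos"][2]+3.4,(105,120,40))
E
```

```text
[-1.42 -0.54  3.09] [-0.19  0.52 -0.01] [606.17 199.27 129.02] 59.56044540040883
glass wrist ((606.135009765625, 200.41567993164062), (44.822444915771484, 45.20074462890625), 17.840288162231445) px [319.6  359.53]
```

Request:
drive_tool:
  grip: [59.5,60,60.5,61,62,63,65,68,72,76,80,80]
  linear:
    - [0,0,0]
    - [0,0,0]
    - [0,0,0]
    - [0,0,0]
    - [0,0,0]
    - [0,0,0]
    - [0,0,0]
    - [0,0,0]
    - [0,0,0]
    - [0,0,0]
    - [0,0,0]
    - [0,0,0]
  turn:
    - [0,0,0]
    - [0,0,0]
    - [0,0,0]
    - [0,0,0]
    - [0,0,0]
    - [0,0,0]
    - [0,0,0]
    - [0,0,0]
    - [0,0,0]
    - [0,0,0]
    - [0,0,0]
    - [0,0,0]
  squeeze: 20

```text
clock: 16.1
tcp_pos: [606.0, 199.2, 128.8]
eef_rot: [0.928, 0.146, 0.338, -0.053]
force: [-0.6, 0.2, 1.0]
grip_width: 79.7
grasp_force: 0.0
```

```bash
python3 - <<'E'
from h import *
s=ctrl.read_state();print(s["tcp_pos"],s["force"],s["grip_width"],s["joint_pos"].round(2))
glass("wrist",132.2,(105,120,40))
w=ctrl.read_camera("wrist");sc=ctrl.read_camera("scene")
cv2.imwrite("pics/c7.png",np.hstack([cv2.resize(w,(480,360)),cv2.resize(sc[190:310,390:496],(318,360),interpolation=2)]))
E
```

```text
[606.01200073 199.19850256 128.77264387] [-0.64905627  0.20022074  1.0010371 ] 79.7247501829979 [ 0.02  0.17 -0.47  2.14  0.76  0.21 -2.37]
glass wrist ((606.0892333984375, 200.5057373046875), (45.1619758605957, 45.3586540222168), 17.866046905517578) px [319.23385689 359.495637  ]
```

View pics/c7.png

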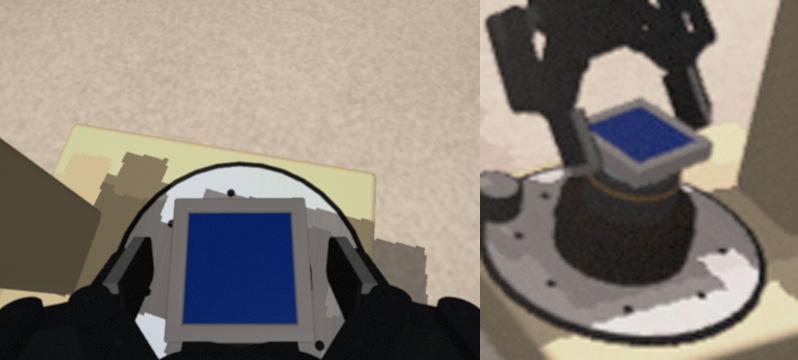

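The filter lies level and centred on the lens, free of both pads. Backing off along the tool axis.

Request:
drive_tool:
  grip: [85,85,85,85,85,85,85,85,85,85,85,85]
  linear:
    - [0,0,0]
    - [-0.006,-0.002,0.008]
    - [-0.012,-0.004,0.015]
    - [-0.018,-0.006,0.023]
    - [-0.027,-0.009,0.034]
    - [-0.037,-0.012,0.046]
    - [-0.049,-0.016,0.061]
    - [-0.061,-0.02,0.077]
    - [-0.073,-0.024,0.092]
    - [-0.085,-0.028,0.092]
    - [-0.11,-0.036,0.092]
    - [-0.11,-0.036,0.092]
  turn:
    - [0,0,0]
    - [0,0,0]
    - [0,0,0]
    - [0,0,0]
    - [0,0,0]
    - [0,0,0]
    - [0,0,0]
    - [0,0,0]
    - [0,0,0]
    - [0,0,0]
    - [0,0,0]
    - [0,0,0]

```text
clock: 17.45
tcp_pos: [550.1, 180.7, 174.5]
eef_rot: [0.928, 0.146, 0.338, -0.052]
force: [-0.3, 0.2, 0.2]
grip_width: 85.1
grasp_force: 0.0
```

```bash
python3 - <<'E'
from h import *
for i in range(6): ctrl.read_camera("scene")
s=ctrl.read_state();print(s["tcp_pos"],s["force"],s["grip_width"],s["joint_pos"].round(2),abs(s["joint_vel"]).max())
glass("wrist",132.2,(105,120,40));glass("wrist",132.2,(105,120,40))
E
```

```text
[551.35281709 181.4563852  174.80050656] [0.65014147 0.27066628 0.06628244] 84.8675766870378 [ 0.2  -0.05 -0.62  2.23  0.2   0.26 -1.86] 0.004410710802529785
glass wrist ((605.4447021484375, 200.26025390625), (45.186920166015625, 45.27688980102539), 17.88480567932129) px [318.82210243 243.64959569]
glass wrist ((605.8327026367188, 200.39378356933594), (45.27205276489258, 45.2158088684082), 17.866870880126953) px [318.95135135 243.3972973 ]
```

The filter is still at (605.8, 200.4), level, and the arm is clear. Handing in.

```bash
python3 -c "
from cell import ctrl
print(ctrl.job_done())"
```

```text
the job is handed in; nothing more can be done
None
```

The blue filter is balanced on the lamp lens, level and measured within about 1 mm of the lens axis; I felt it touch at about 3.5 N before letting go, backed the arm clear, and handed the job in at about 18 s, with no verdict returned.

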